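# Set out an embryo-sorting station around a light plate

## Robot

A 6-joint arm with a two-finger parallel gripper is mounted at the origin on the work surface. World frame = base frame: x ahead of the robot, y to its left, z up, the work surface at z = 0. Lengths are in m, angles in rad, forces in N, time in s.
With the tool pointing down it reaches from about 0.35 to 0.975 m from the base axis. Payload 4.9 kg.
Tool frame: the origin (TCP) lies at the very end of the fingers, on their centre line; the grasp point (between the pads) lies 19 mm behind it; z points along the fingers, y is the line along which they close (so a half turn about z gives the same grasp; the last joint's range is limited). The gripper opens to 85 mm and grips with 20 to 120 N. Pads are 22 mm wide; open, the fingers measure 114 mm over their backs; the gripper's body (76 mm by 85 mm) begins 54 mm behind the grasp point. The pads swing forward as they close: fully open they stand 13 mm farther back than shut.
Start: joints at [1.05, 0.053, 1.613, -0, 1.476, -0.119], TCP at [0.244, 0.575, 0.231] pointing down, gripper open.
Joint ranges: [-3.01, 3.01], [-1.01, 2.22], [0.06, 2.58], [-1.02, 4.17], [0.09, 2.62], [-3.14, 3.14]. Speed limits (rad/s): [2.57, 2.57, 3.14, 3.14, 3.14, 3.14].

## Interface

Orientations are given as a rotation vector (axis times angle).
In Python, from station import ctrl, imaging gives the robot as it stands.
- The arm moves only by the tool play_rows, never from a script. Its argument "series" is a list of rows, each a list of 3 entries, a list of its own where there are three numbers: the opening, from 0 (shut) to 1 (fully open), then the shift along the tool's x, y, z each as a share of 0.05 m, from -1 to 1, then the turn, a rotation vector about the tool's x, y, z each as a share of 8 degrees, from -1 to 1. In form: [[grip, [dx, dy, dz], [ax, ay, az]], ...]. A call has 1 to 8 rows; each row shifts and turns the commanded pose from where the row before left it, along the tool's axes as they then stand; what a row does not reach is not made up. A row lasts 1/8 s, in which the tool goes at most 62.5 mm and 10.7 degrees, less where a joint would pass 70% of its speed; a pose out of reach is approached as far as the arm can. A call with a number of a shift or a turn outside -1 to 1 is refused whole. A call with a gripper value outside its range is refused whole. The fingers move at their own pace and stop on an object; "force" is the grip in N (left out, the last holds). Time passes only in rows, so rows that do not move let the fingers close. It gives the time, the measured TCP pose, the force, the opening and the grip force at its end, in the units of the state.
- ctrl.get_obs(): the state, without advancing time (a new reading comes with each control period).
- imaging.get_image(name): name is "scene" or "top"; returns a dict with "color" (480x640x3 uint8, blue, green, red), "fx", "fy", "cx", "cy" (pixels), "extrinsics" (4x4, takes a point from world to camera coordinates). Camera axes: x right, y down, z forward; pixel columns grow to the right and rows downward; lengths in m; the calibration is good to about 2 mm. A picture is of the moment at which its call begins. There is no depth.
- ctrl.finish_job(): hands the job in; it is judged then, once.
The state is a dict: "t": time; "q": joint angles; "dq": joint speeds; "effort": joint torques, N m; "tool_pos": TCP position; "tool_rot": TCP orientation; "contact_force": force on the tool from outside, world axes, zero at the start; "wrist_torque": the same for the moment, N m; "opening": finger opening in m; "grip_force": force on a finger pad.
Only numpy, scipy, OpenCV 4.12 (cv2) and the standard library are available. Lean on these libraries where they do the work, as an engineer would, in place of code of your own. Each camera call takes 0.05 s, during which the arm holds its last target. There are 200 camera calls.

## Task

Set out the sorting station around the light plate, left, right and behind as seen by someone facing its dimmer knob: the shut Petri dish in the centre of the glass window, the open specimen dish on the bench to the left of the light plate and the porcelain spot plate on the bench to the right, its long side parallel to the light plate's side; both opposite the middle of the window and about 30 mm clear of the light plate. Stand the dropper bottle upright on the bench directly behind the spot plate, in line with its length and about 30 mm clear of it, and cover the specimen dish with its glass lid, properly seated. Leave the tip box, the beaker and the reagent bottle where they are.

Things in the scene. Friction and masses are not known exactly. Their poses are not given: they have to be found in the camera images.
- light_plate: Fixed white slab, a transmitted-light plate, 180 (x) x 150 (y) x 30 mm high, with a flush bright round glass window, 96 mm across, in its top. Origin on the bench under the window's centre, z up; slab spans x -100 (front) to +80 mm, y +-75 mm. Front (black dimmer knob sticking out 13 mm at y = -50) faces the robot within 10 degrees. Own +x = behind it, +y = its left, -y = its right.
- tray: Fixed stainless-steel tray beside the light plate (on either hand), 240 mm (x) by 320 mm (y), rim 14 mm high, wall and floor 3 mm thick; the five things to set out stand on its floor at the start in changing places, in two rows along y, centres at least 85 mm apart. Origin under its centre, on the bench; x and y along its sides.
- petri_dish: Shut flat clear-plastic Petri dish, one solid piece to handle, 60 mm diameter, 16 mm high (the lid is the widest part, from 4 mm up to the top; the bottom part is 55 mm across), 25 g. Origin at the centre of its underside, z up.
- specimen_dish: Open round thick-walled glass dish, 54 mm outside and 46 mm inside diameter, 34 mm high, 90 g. Origin at the centre of its underside, z up.
- glass_lid: Glass lid of the specimen dish, 29 mm high, 45 g: disc 54 mm across, 5 mm thick; under it a tapered boss 5 mm deep (39 narrowing to 35 mm across) that drops into the dish; above it a round knob 19 mm tall, 14 mm across at its foot, 18 mm in its upper half. Origin: centre of the boss's underside, z up to the knob. Seated, its origin is 29 mm above the dish's origin.
- spot_plate: White porcelain spot plate, a flat block 95 mm (its x) by 58 mm (its y) by 14 mm with two rows of three round hollows 7 mm deep in its top, 140 g. Origin at the centre of its underside, z up. Either end may point away.
- dropper_bottle: Amber glass dropper bottle: cylindrical body of 31 mm diameter up to 50 mm height, black collar of 21 mm diameter, rubber teat on top, 85 mm high in all, 60 g. Origin at the centre of its underside, z up.
- tip_box: Bystander: yellow pipette-tip box with clear lid, 82 by 122 by 60 mm, loose. Stands beyond the work. Origin at the centre of its underside.
- beaker: Bystander: small empty glass beaker, 52 mm diameter, 70 mm high, loose. Stands beyond the work. Origin at the centre of its underside.
- reagent_bottle: Bystander: clear glass bottle with blue cap and paper label, 56 mm diameter, 105 mm high, loose. Stands beyond the work. Origin at the centre of its underside.
Mind the look-alikes: they are no part of the job. What is shaped like the specimen_dish but green or orange is not meant.

How it is judged:
At the end, for the whole second after the job is handed in: Petri dish within 12 mm of window centre; dish and spot plate on bench, 15-45 mm clear, within 15 mm of mid-line, plate parallel within 8 deg; bottle on bench behind plate, 15-45 mm clear, within 15 mm of its axis; lid seated within 6 mm of dish centre; all upright, released, at rest (horizontal distance between petri_dish and light_plate below 0.012 m and z of petri_dish in the frame of light_plate between 0.026 and 0.034 m and x of specimen_dish in the frame of light_plate between -0.015 and 0.015 m and y of specimen_dish in the frame of light_plate between 0.117 and 0.147 m and height (world z) of each of specimen_dish, spot_plate, dropper_bottle below 0.004 m and x of spot_plate in the frame of light_plate between -0.015 and 0.015 m and y of spot_plate in the frame of light_plate between -0.149 and -0.119 m and angle between the x axis of spot_plate and the x axis of light_plate, either way round below 0.15 rad and horizontal distance between dropper_bottle and spot_plate between 0.078 and 0.108 m and y of dropper_bottle in the frame of spot_plate between -0.015 and 0.015 m and x of dropper_bottle in the frame of light_plate above 0.05 m and horizontal distance between glass_lid and specimen_dish below 0.006 m and z of glass_lid in the frame of specimen_dish between 0.026 and 0.032 m and angle between each of petri_dish, specimen_dish, glass_lid, spot_plate, dropper_bottle's own z axis and vertical below 0.08 rad and linear speed of each of petri_dish, specimen_dish, glass_lid, spot_plate, dropper_bottle below 0.02 m/s and angular speed of each of petri_dish, specimen_dish, glass_lid, spot_plate, dropper_bottle below 0.2 rad/s); the robot touches nothing.
It fails at once if the tip box is moved more than 20 mm (distance of tip_box from where it was at the start of the episode above 0.02 m).
It fails at once if the beaker is moved more than 20 mm (distance of beaker from where it was at the start of the episode above 0.02 m).
It fails at once if the reagent bottle is moved more than 20 mm (distance of reagent_bottle from where it was at the start of the episode above 0.02 m).
It also fails if it takes over 128 s, if anything falls off the work surface, if the arm or the gripper's body presses on something with over 40 N, if the wrist force passes 120 N, or if a joint passes its speed limit or range.

## Working session

There is one attempt and no reset: what is moved stays moved. The work goes in short steps, Python scripts to look and compute and a tool call to move; the robot and the scene stay as the last step left them, time stands still between calls to the robot, and variables do not carry over. Pictures are saved under pics/ and viewed, at most 14 in all, crops included, and the job is handed in when it is done.

Besides the shell and the picture viewer there is one more tool, called after "Request:" as name([rows], argument=value, ...), one row to a line, values as JSON. play_rows: Moves the arm, as the interface text tells. Shift numbers are shares of 0.05 m and turn numbers shares of 8 degrees, none past 1 either way. Its arguments: {"type":"object","properties":{"series":{"type":"array"},"force":{"type":"number"}},"required":["series"]}

```bash
ls; mkdir -p pics; python3 - <<'E'
from station import ctrl, imaging
import cv2
o=ctrl.get_obs();print({k:o[k] for k in ('t','tool_pos','tool_rot','opening')})
for n in('scene','top'):
    d=imaging.get_image(n);cv2.imwrite(f'pics/{n}0.png',d['color']);print(d['fx'],d['fy'],d['cx'],d['cy'],d['extrinsics'])
E
```

```text
pics
{'t': 0.0, 'tool_pos': array([0.24409239, 0.57467142, 0.23004754]), 'tool_rot': array([-0.62674275, -3.07777656,  0.00314779]), 'opening': 0.08527640062883082}
521.8044937894856 521.8044937894856 317.32688637648033 244.23059444775618 [[ 0.36182725  0.93198433  0.02205125 -0.21342869]
 [ 0.62107358 -0.22334628 -0.75125499 -0.28321577]
 [-0.69523281  0.28551997 -0.65964361  1.41190706]
 [ 0.          0.          0.          1.        ]]
444.5075196896934 444.5075196896934 315.9755703319304 234.3940401989526 [[ 0.02517792 -0.99933027  0.02655338 -0.02238482]
 [-0.99243365 -0.02817954 -0.11950462  0.5118126 ]
 [ 0.12017285 -0.02334359 -0.9924785   0.90609012]
 [ 0.          0.          0.          1.        ]]
```

View pics/top0.png

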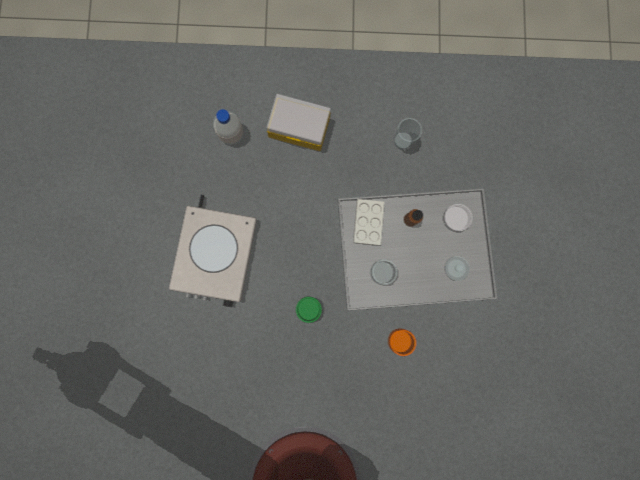

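View pics/scene0.png

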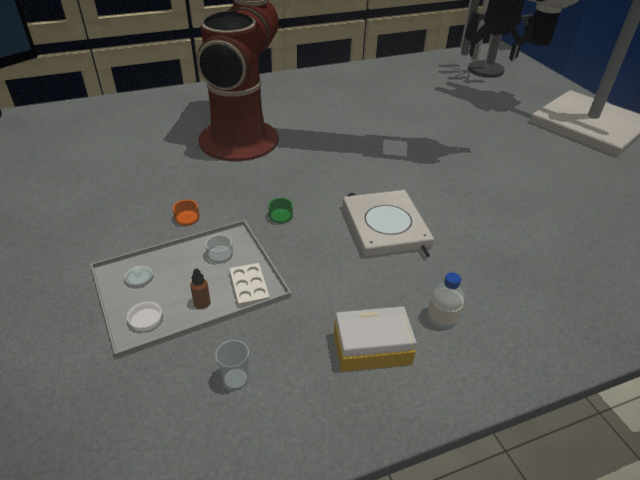

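The top view shows the light plate centred at about (213,248), with its knob at (229,303) facing the robot. The tray is to its right: spot plate (369,222), bottle (414,218), Petri dish (458,218), specimen dish (384,272) and lid (456,268). The orange and green dishes are decoys.

```bash
python3 - <<'E'
import cv2
a=cv2.imread('pics/top0.png')
for n,(x,y,w,h,s) in dict(tr=(335,185,160,120,5),lp=(160,190,110,120,5)).items():
    cv2.imwrite(f'pics/{n}.png',cv2.resize(a[y:y+h,x:x+w],None,fx=s,fy=s,interpolation=cv2.INTER_CUBIC))
s=cv2.imread('pics/scene0.png')
cv2.imwrite('pics/sc.png',cv2.resize(s[180:345,85:305],None,fx=3.6,fy=3.6,interpolation=cv2.INTER_CUBIC))
E
```

```text
(no output)
```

View pics/tr.png

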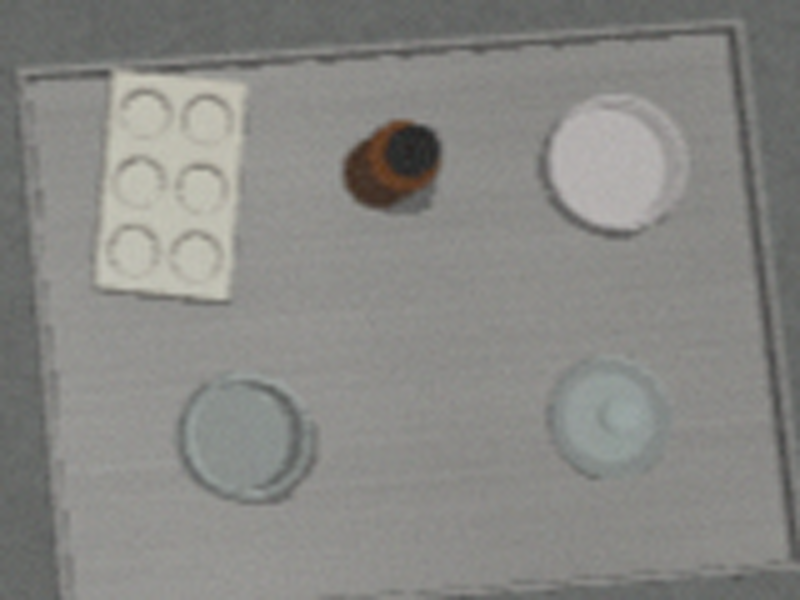

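View pics/lp.png

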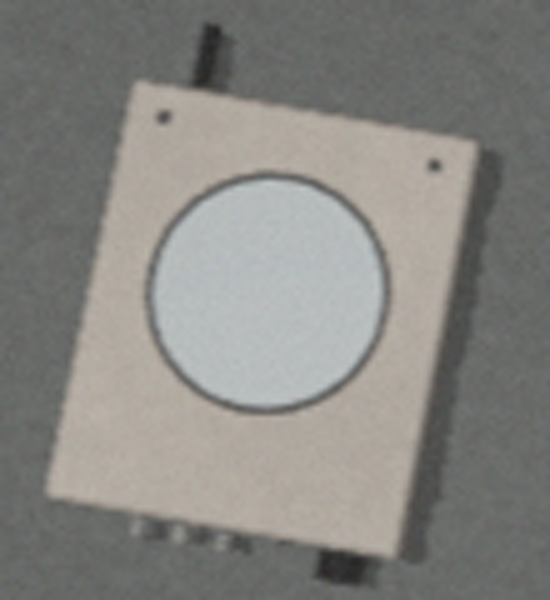

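View pics/sc.png

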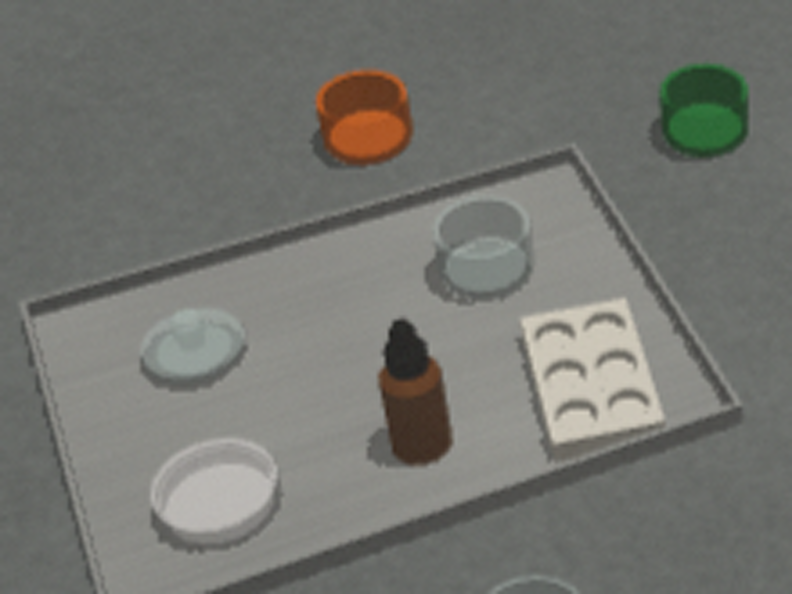

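```bash
cat > h.py <<'E'
import numpy as np
C={}
C['scene']=(521.8045,317.3269,244.2306,np.array([[0.36182725,0.93198433,0.02205125,-0.21342869],[0.62107358,-0.22334628,-0.75125499,-0.28321577],[-0.69523281,0.28551997,-0.65964361,1.41190706]]))
C['top']=(444.50752,315.97557,234.39404,np.array([[0.02517792,-0.99933027,0.02655338,-0.02238482],[-0.99243365,-0.02817954,-0.11950462,0.5118126],[0.12017285,-0.02334359,-0.9924785,0.90609012]]))
def plane(cam,p,z):
    f,cx,cy,E=C[cam];R,t=E[:,:3],E[:,3]
    d=R.T@np.array([(p[0]-cx)/f,(p[1]-cy)/f,1]);o=-R.T@t
    return (o+d*(z-o[2])/d[2])[:2]
def proj(cam,P):
    f,cx,cy,E=C[cam];q=np.atleast_2d(P)@E[:,:3].T+E[:,3]
    return q[:,:2]/q[:,2:]*f+[cx,cy]
def circ(x,y,z,d):
    a=np.linspace(0,2*np.pi,60);return np.c_[x+d/2*np.cos(a),y+d/2*np.sin(a),0*a+z]
E
python3 - <<'E'
from h import *
np.set_printoptions(precision=4,suppress=True)
tr=lambda u,v:((u+.5)/5-.5+335,(v+.5)/5-.5+185)
lp=lambda u,v:((u+.5)/5-.5+160,(v+.5)/5-.5+190)
sc=lambda u,v:((u+.5)/3.6-.5+85,(v+.5)/3.6-.5+180)
print('petri',plane('top',tr(616,165),.014),plane('scene',sc(216,482),.019))
print('lid',plane('top',tr(608,418),.010),plane('scene',sc(194,343),.011),'knob',plane('top',tr(625,418),.032),plane('scene',sc(190,320),.03))
print('dish',plane('top',tr(242,435),.008),plane('scene',sc(485,230),.037),plane('scene',sc(487,262),.009))
print('bottle',plane('top',tr(412,150),.085),plane('scene',sc(420,447),.003),plane('scene',sc(402,322),.088))
for cam,f,P in(('top',tr,[(112,70),(246,84),(230,300),(96,288)]),('scene',sc,[(522,318),(627,299),(663,420),(553,444)])):
    Q=np.array([plane(cam,f(*p),.017) for p in P]);print('spot',Q.mean(0),Q.tolist())
print('win',plane('top',lp(269,293),.03));Q=np.array([plane('top',lp(*p),.03) for p in [(134,82),(478,143),(396,557),(47,495)]]);print(Q)
print([np.degrees(np.arctan2(*(Q[i]-Q[j])[::-1])) for i,j in((0,3),(1,2),(0,1),(3,2))])
E
```

```text
petri [ 0.5598 -0.3166] [ 0.5619 -0.3158]
lid [ 0.45   -0.3131] [ 0.451  -0.3145] knob [ 0.449  -0.3127] [ 0.4537 -0.3131]
dish [ 0.4387 -0.1552] [ 0.4436 -0.1527] [ 0.4385 -0.1532]
bottle [ 0.5515 -0.2093] [ 0.5582 -0.2168] [ 0.555  -0.2142]
spot [ 0.545  -0.1221] [[0.5945195003569673, -0.09589686710610801], [0.590126485703798, -0.1542284876725307], [0.4958390397355569, -0.14799187711090783], [0.4993998699693365, -0.09037252065537671]]
spot [ 0.547  -0.1226] [[0.4978035680838162, -0.14723862248392122], [0.5026530824860325, -0.0899552633313078], [0.5953262395018215, -0.0981830962305138], [0.5921189411017801, -0.15490738275134217]]
win [0.4772 0.2049]
[[0.5649 0.2662]
 [0.5431 0.1205]
 [0.3694 0.1471]
 [0.3912 0.2915]]
[np.float64(-8.274675867208073), np.float64(-8.689223923876366), np.float64(81.50145157059451), np.float64(81.42650906653029)]
```

```bash
cat > plan.py <<'E'
import numpy as np, json
from scipy.spatial.transform import Rotation as Rn
def plan(wps,start=None):
    """wps: (x,y,z,yaw of tool y in deg,grip,max step m,dwell rows); prints rows in calls of 8"""
    if start is None:
        from station import ctrl
        o=ctrl.get_obs();p=np.array(o['tool_pos']);R=Rn.from_rotvec(o['tool_rot'])
    else: p,R=np.array(start[:3]),down(start[3])
    rows=[]
    for x,y,z,yaw,g,st,dw in wps:
        T=down(yaw)
        for k in range(60):
            d=np.array([x,y,z])-p;r=(R.inv()*T).as_rotvec(degrees=True)
            n=int(np.ceil(max(np.linalg.norm(d)/st,np.abs(r).max()/7.9,1e-9)))
            dl=np.round(R.inv().apply(d)/n/.05,2);dr=np.round(r/n/8,2)
            if not dl.any() and not dr.any():break
            rows.append([g,dl.tolist(),dr.tolist()])
            p=p+R.apply(dl*.05);R=R*Rn.from_rotvec(dr*8,degrees=True)
            if n==1:break
        rows+=[[g,[0,0,0],[0,0,0]]]*dw
    for i in range(0,len(rows),8):print(json.dumps(rows[i:i+8]).replace(' ','').replace('.0,',',').replace('.0]',']').replace('-0,','0,').replace('-0]','0]'))
    print('end',p.round(4))
def down(yaw):
    a=np.radians(yaw);y=np.array([np.cos(a),np.sin(a),0]);z=np.array([0,0,-1.]);return Rn.from_matrix(np.c_[np.cross(y,z),y,z])
E
python3 - <<'E'
from h import *; import cv2
from plan import plan
dr={'top':((335,185,160,120),5),'scene':((85,180,220,165),2.6)}
out=[]
S=[circ(.5605,-.316,.007,.060),circ(.5605,-.316,.019,.060),circ(.4505,-.3135,.008,.054),circ(.4505,-.3135,.013,.054),circ(.4505,-.3135,.032,.018),circ(.4395,-.1537,.003,.054),circ(.4395,-.1537,.037,.054),
 circ(.555,-.2135,.003,.031),circ(.555,-.2135,.053,.031)]
a=np.radians(-4.2);c,s=np.cos(a),np.sin(a)
S.append(np.array([[.546+c*u-s*v,-.1223+s*u+c*v,.017] for u,v in((.0475,.029),(.0475,-.029),(-.0475,-.029),(-.0475,.029),(.0475,.029))]))
for n,((x,y,w,h),k) in dr.items():
    im=cv2.resize(cv2.imread(f'pics/{n}0.png')[y:y+h,x:x+w],None,fx=k,fy=k,interpolation=cv2.INTER_CUBIC)
    for P in S:
        q=(proj(n,P)-[x,y]+.5)*k-.5
        cv2.polylines(im,[q.round().astype(int)],False,(0,0,255),1)
    cv2.imwrite(f'pics/ov_{n}.png',im)
plan([(.546,-.1223,.10,85.8,.85,.055,0),(.546,-.1223,.003,85.8,.85,.035,2),(.546,-.1223,.003,85.8,0,.03,5),
(.546,-.1223,.12,85.8,0,.03,0),(.4572,.0724,.12,81.5,0,.045,0),(.4572,.0724,.02,81.5,0,.03,1),(.4572,.0724,.0005,81.5,0,.01,2),(.4572,.0724,.0005,81.5,.82,.01,4),(.4572,.0724,.12,81.5,.82,.04,0)])
E
```

```text
[[0.85,[-0.73,-0.7,0.17],[0,0,-0.16]],[0.85,[-0.72,-0.71,0.18],[0,0,-0.16]],[0.85,[-0.7,-0.73,0.17],[0,0,-0.16]],[0.85,[-0.69,-0.75,0.18],[0,0,-0.16]],[0.85,[-0.67,-0.76,0.17],[0,0,-0.16]],[0.85,[-0.65,-0.77,0.18],[0,0,-0.16]],[0.85,[-0.63,-0.79,0.17],[0,0,-0.15]],[0.85,[-0.62,-0.8,0.18],[0,0,-0.16]]]
[[0.85,[-0.6,-0.82,0.17],[0,0,-0.15]],[0.85,[-0.58,-0.83,0.18],[0,0,-0.16]],[0.85,[-0.56,-0.84,0.17],[0,0,-0.15]],[0.85,[-0.55,-0.85,0.18],[0,0,-0.16]],[0.85,[-0.53,-0.87,0.17],[0,0,-0.15]],[0.85,[-0.51,-0.87,0.18],[-0.01,0,-0.16]],[0.85,[-0.49,-0.89,0.17],[0,-0.01,-0.15]],[0.85,[0,0,0.65],[0,0,0]]]
[[0.85,[0,0,0.64],[0,0,0]],[0.85,[0.01,0,0.65],[0,0,0]],[0.85,[0,0,0],[0,0,0]],[0.85,[0,0,0],[0,0,0]],[0,[0,0,0],[0,0,0]],[0,[0,0,0],[0,0,0]],[0,[0,0,0],[0,0,0]],[0,[0,0,0],[0,0,0]]]
[[0,[0,0,0],[0,0,0]],[0,[0,0,-0.59],[0,0,0]],[0,[0,0,-0.58],[0,0,0]],[0,[0,0,-0.59],[0,0,0]],[0,[-0.01,0,-0.58],[0,0,0]],[0,[0.41,0.75,0],[0,0,0.11]],[0,[0.42,0.74,0],[0,0,0.11]],[0,[0.44,0.74,0],[0,0,0.1]]]
[[0,[0.45,0.73,0],[0,0,0.11]],[0,[0.45,0.73,0],[0,0,0.1]],[0,[0,0,0.5],[0,0,0]],[0,[0,0,0.5],[0,0,0]],[0,[0,0,0.5],[0,0,0]],[0,[0,0,0.5],[0,0,0]],[0,[0,0,0],[0,0,0]],[0,[0,0,0.19],[0,0,0]]]
[[0,[0,0,0.2],[0,0,0]],[0,[0,0,0],[0,0,0]],[0,[0,0,0],[0,0,0]],[0.82,[0,0,0],[0,0,0]],[0.82,[0,0,0],[0,0,0]],[0.82,[0,0,0],[0,0,0]],[0.82,[0,0,0],[0,0,0]],[0.82,[0,0,-0.8],[0,0,0]]]
[[0.82,[0,0,-0.8],[0,0,0]],[0.82,[0,0,-0.79],[0,0,0]]]
end [0.4574 0.0725 0.1198]
```

View pics/ov_top.png

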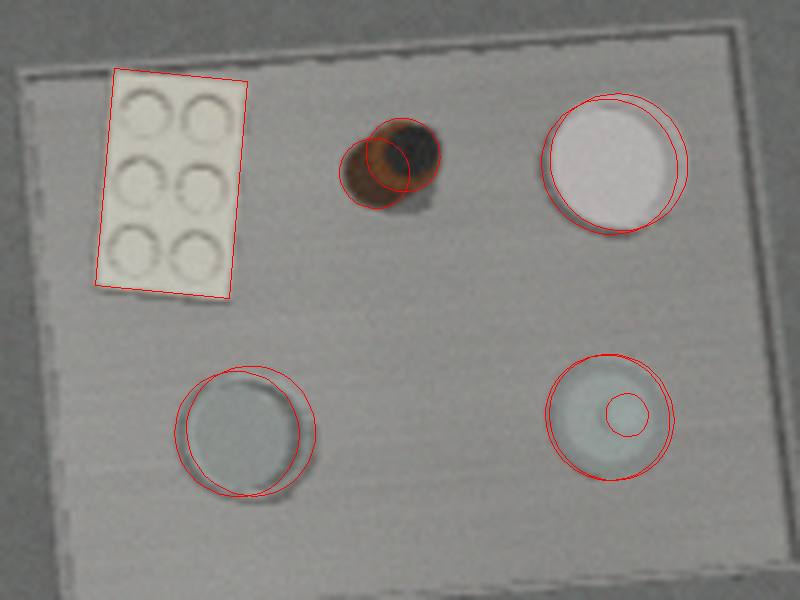

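View pics/ov_scene.png

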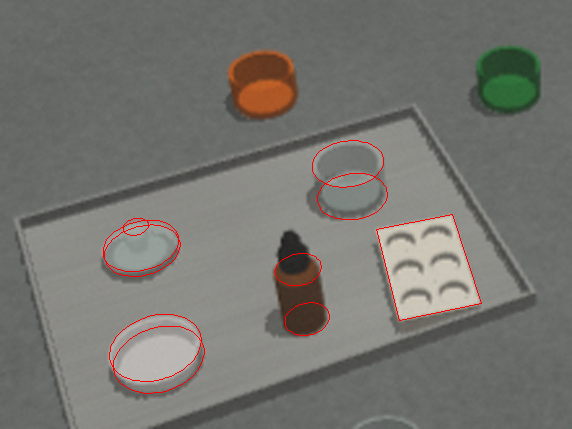

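The overlays match all five things in both views to within about 2 mm. Spot plate first.

Request:
play_rows([
  [0.85, [-0.73, -0.7, 0.17], [0, 0, -0.16]],
  [0.85, [-0.72, -0.71, 0.18], [0, 0, -0.16]],
  [0.85, [-0.7, -0.73, 0.17], [0, 0, -0.16]],
  [0.85, [-0.69, -0.75, 0.18], [0, 0, -0.16]],
  [0.85, [-0.67, -0.76, 0.17], [0, 0, -0.16]],
  [0.85, [-0.65, -0.77, 0.18], [0, 0, -0.16]],
  [0.85, [-0.63, -0.79, 0.17], [0, 0, -0.15]],
  [0.85, [-0.62, -0.8, 0.18], [0, 0, -0.16]],
], force=40)

```text
t: 1.1
tool_pos: [0.4056, 0.2022, 0.1608]
tool_rot: [0.35, 3.122, 0.0]
contact_force: [1.8, 0.4, -0.1]
opening: 0.0726
grip_force: 0.0
```

Request:
play_rows([
  [0.85, [-0.6, -0.82, 0.17], [0, 0, -0.15]],
  [0.85, [-0.58, -0.83, 0.18], [0, 0, -0.16]],
  [0.85, [-0.56, -0.84, 0.17], [0, 0, -0.15]],
  [0.85, [-0.55, -0.85, 0.18], [0, 0, -0.16]],
  [0.85, [-0.53, -0.87, 0.17], [0, 0, -0.15]],
  [0.85, [-0.51, -0.87, 0.18], [0, 0, -0.16]],
  [0.85, [-0.49, -0.89, 0.17], [0, 0, -0.15]],
  [0.85, [0, 0, 0], [0, 0, 0]],
])

```text
t: 2.1
tool_pos: [0.5467, -0.1242, 0.0991]
tool_rot: [-0.122, -3.137, -0.0]
contact_force: [-0.4, 0.2, -0.4]
opening: 0.0725
grip_force: 0.0
```

Request:
play_rows([
  [0.85, [0, 0.03, 0.65], [0, 0, 0]],
  [0.85, [0, 0, 0.65], [0, 0, 0]],
  [0.85, [0, 0, 0.5], [0, 0, 0]],
  [0.85, [0, 0, 0.13], [0, 0, 0]],
  [0.85, [0, 0, 0], [0, 0, 0]],
])

```text
t: 2.72
tool_pos: [0.5466, -0.1195, 0.0039]
tool_rot: [-0.115, -3.139, -0.0]
contact_force: [1.2, 0.7, 0.1]
opening: 0.0725
grip_force: 0.0
```

Request:
play_rows([
  [0.85, [0, -0.05, 0.02], [0, 0, 0]],
  [0, [0, 0, 0], [0, 0, 0]],
  [0, [0, 0, 0], [0, 0, 0]],
  [0, [0, 0, 0], [0, 0, 0]],
  [0, [0, 0, 0], [0, 0, 0]],
  [0, [0, 0, 0], [0, 0, 0]],
])

```text
t: 3.48
tool_pos: [0.5477, -0.1231, 0.0044]
tool_rot: [0.116, 3.137, -0.001]
contact_force: [-1.2, -0.2, 6.7]
opening: 0.0567
grip_force: 44.1
```

Request:
play_rows([
  [0, [0, 0, -0.59], [0, 0, 0]],
  [0, [0, 0, -0.58], [0, 0, 0]],
  [0, [0, 0, -0.59], [0, 0, 0]],
  [0, [0, 0, -0.58], [0, 0, 0]],
  [0, [0.41, 0.75, 0], [0, 0, 0.11]],
  [0, [0.42, 0.74, 0], [0, 0, 0.11]],
  [0, [0.44, 0.74, 0], [0, 0, 0.1]],
  [0, [0.45, 0.73, 0], [0, 0, 0.11]],
])

```text
t: 4.47
tool_pos: [0.474, 0.0342, 0.1192]
tool_rot: [-0.211, -3.134, -0.0]
contact_force: [0.4, -0.1, -1.8]
opening: 0.0569
grip_force: 43.4
```

Request:
play_rows([
  [0, [0.45, 0.73, 0], [0, 0, 0.1]],
  [0, [0, 0, 0.5], [0, 0, 0]],
  [0, [0, 0, 0.5], [0, 0, 0]],
  [0, [0, 0, 0.5], [0, 0, 0]],
  [0, [0, 0, 0.5], [0, 0, 0]],
  [0, [0, 0, 0], [0, 0, 0]],
  [0, [0, 0, 0], [0, 0, 0]],
])

```text
t: 5.35
tool_pos: [0.4581, 0.0722, 0.0205]
tool_rot: [0.232, 3.132, 0.0]
contact_force: [0.4, 0.6, -0.0]
opening: 0.0566
grip_force: 43.4
```

Request:
play_rows([
  [0, [0, 0, 0.18], [0, 0, 0]],
  [0, [0, 0, 0.15], [0, 0, 0]],
  [0, [0, 0, 0.05], [0, 0, 0]],
  [0, [0, 0, 0], [0, 0, 0]],
  [0.8, [0, 0, 0], [0, 0, 0]],
  [0.8, [0, 0, 0], [0, 0, 0]],
  [0.8, [0, 0, 0], [0, 0, 0]],
  [0.8, [0, 0, 0], [0, 0, 0]],
])

```text
t: 6.35
tool_pos: [0.4578, 0.0722, 0.0008]
tool_rot: [0.232, 3.133, 0.0]
contact_force: [-0.2, -0.0, 0.0]
opening: 0.0684
grip_force: 0.0
```

Request:
play_rows([
  [0.8, [0, 0, -0.6], [0, 0, 0]],
  [0.8, [0, 0, -0.9], [0, 0, 0]],
  [0.8, [0, 0, -0.9], [0, 0, 0]],
  [0.8, [0, 0, 0], [0, 0, 0]],
])

```text
t: 6.85
tool_pos: [0.461, 0.0722, 0.1256]
tool_rot: [0.231, 3.124, 0.001]
contact_force: [-0.1, -0.0, -0.3]
opening: 0.0685
grip_force: 0.0
```

```bash
python3 - <<'E'
from plan import plan
plan([(.555,-.2135,.12,90,1,.055,1),(.555,-.2135,.024,90,1,.04,1),(.555,-.2135,.024,90,0,.03,6),
(.555,-.2135,.15,90,0,.035,0),(.5492,.0586,.15,81.5,0,.045,1),(.5492,.0586,.04,81.5,0,.03,1),(.5492,.0586,.0215,81.5,0,.01,2)])
E
```

```text
[[1,[-0.45,-0.9,0.02],[0,0.01,-0.18]],[1,[-0.43,-0.91,0.02],[0,0.01,-0.18]],[1,[-0.4,-0.92,0.02],[0,0.01,-0.17]],[1,[-0.38,-0.92,0.02],[0,0.01,-0.18]],[1,[-0.36,-0.93,0.02],[0,0.01,-0.17]],[1,[-0.34,-0.95,0.02],[0,0.02,-0.18]],[1,[0,0,0],[0,0,0]],[1,[0,0,0.64],[0,0,0]]]
[[1,[0,0,0.64],[0,0,0]],[1,[0,0,0.64],[0,0,0]],[1,[0,0,0],[0,0,0]],[0,[0,0,0],[0,0,0]],[0,[0,0,0],[0,0,0]],[0,[0,0,0],[0,0,0]],[0,[0,0,0],[0,0,0]],[0,[0,0,0],[0,0,0]]]
[[0,[0,0,0],[0,0,0]],[0,[0,0,-0.63],[0,0,0]],[0,[0,0,-0.63],[0,0,0]],[0,[0,0,-0.63],[0,0,0]],[0,[0,0,-0.63],[0,0,0]],[0,[0.02,0.78,0],[0,0,0.15]],[0,[0.03,0.78,0],[0,0,0.15]],[0,[0.05,0.78,0],[0,0,0.15]]]
[[0,[0.06,0.77,0],[0,0,0.15]],[0,[0.08,0.77,0],[0,0,0.16]],[0,[0.1,0.77,0],[0,0,0.15]],[0,[0.12,0.77,0],[0,0,0.16]],[0,[0,0,0],[0,0,0]],[0,[0,0,0.55],[0,0,0]],[0,[0,0,0.55],[0,0,0]],[0,[0,0,0.55],[0,0,0]]]
[[0,[0,0,0.55],[0,0,0]],[0,[0,0,0],[0,0,0]],[0,[0,0,0.19],[0,0,0]],[0,[0,0,0.18],[0,0,0]],[0,[0,0,0],[0,0,0]],[0,[0,0,0],[0,0,0]]]
end [0.549  0.0586 0.0217]
```

Request:
play_rows([
  [1, [-0.46, -0.9, 0.02], [0, 0, -0.18]],
  [1, [-0.44, -0.91, 0.02], [0, 0, -0.18]],
  [1, [-0.41, -0.92, 0.02], [0, 0, -0.17]],
  [1, [-0.39, -0.92, 0.02], [0, 0, -0.18]],
  [1, [-0.37, -0.93, 0.02], [0, 0, -0.17]],
  [1, [-0.35, -0.95, 0.02], [0, 0, -0.18]],
  [1, [0, 0, 0], [0, 0, 0]],
  [1, [0, 0, 0], [0, 0, 0]],
])

```text
t: 7.85
tool_pos: [0.5538, -0.2132, 0.1133]
tool_rot: [-0.0, -3.139, -0.003]
contact_force: [-0.7, -0.2, -0.1]
opening: 0.0856
grip_force: 0.0
```

Request:
play_rows([
  [1, [-0.02, 0, 0.6], [0, 0, 0]],
  [1, [0, 0, 0.6], [0, 0, 0]],
  [1, [0, 0, 0.58], [0, 0, 0]],
  [1, [0, 0, 0], [0, 0, 0]],
  [0, [0, 0, 0], [0, 0, 0]],
  [0, [0, 0, 0], [0, 0, 0]],
  [0, [0, 0, 0], [0, 0, 0]],
  [0, [0, 0, 0], [0, 0, 0]],
])

```text
t: 8.85
tool_pos: [0.5566, -0.2144, 0.0273]
tool_rot: [-0.0, 3.14, -0.001]
contact_force: [-0.4, -0.0, 5.5]
opening: 0.0297
grip_force: 39.5
```

Request:
play_rows([
  [0, [0, 0, 0], [0, 0, 0]],
  [0, [0, 0, 0], [0, 0, 0]],
  [0, [0, 0, 0], [0, 0, 0]],
])

```text
t: 9.22
tool_pos: [0.5566, -0.2144, 0.0273]
tool_rot: [-0.0, 3.14, -0.001]
contact_force: [-1.4, 0.4, 5.9]
opening: 0.0296
grip_force: 39.7
```

Request:
play_rows([
  [0, [0, 0, -0.63], [0, 0, 0]],
  [0, [0, 0, -0.63], [0, 0, 0]],
  [0, [0, 0, -0.63], [0, 0, 0]],
  [0, [0, 0, -0.63], [0, 0, 0]],
  [0, [0.02, 0.78, 0], [0, 0, 0.15]],
  [0, [0.03, 0.78, 0], [0, 0, 0.15]],
  [0, [0.05, 0.78, 0], [0, 0, 0.15]],
  [0, [0.06, 0.77, 0], [0, 0, 0.15]],
])

```text
t: 10.22
tool_pos: [0.552, -0.057, 0.1514]
tool_rot: [-0.133, -3.138, -0.0]
contact_force: [-0.4, -0.3, 0.1]
opening: 0.03
grip_force: 39.8
```

Request:
play_rows([
  [0, [0.08, 0.77, 0], [0, 0, 0.16]],
  [0, [0.1, 0.77, 0], [0, 0, 0.15]],
  [0, [0.12, 0.77, 0], [0, 0, 0.16]],
  [0, [0, 0, 0], [0, 0, 0]],
  [0, [0, 0, 0.55], [0, 0, 0]],
  [0, [0, 0, 0.55], [0, 0, 0]],
  [0, [0, 0, 0.55], [0, 0, 0]],
  [0, [0, 0, 0], [0, 0, 0]],
])

```text
t: 11.22
tool_pos: [0.5474, 0.0574, 0.0664]
tool_rot: [-0.235, -3.127, 0.001]
contact_force: [-0.2, -0.0, -0.2]
opening: 0.0292
grip_force: 39.9
```

Request:
play_rows([
  [0, [-0.02, 0, 0.4], [0, 0, 0]],
  [0, [0, 0, 0.3], [0, 0, 0]],
  [0, [0, 0, 0], [0, 0, 0]],
  [0, [0, 0, 0], [0, 0, 0]],
])

```text
t: 11.72
tool_pos: [0.551, 0.0581, 0.0346]
tool_rot: [0.234, 3.132, 0.0]
contact_force: [0.2, 0.1, -0.6]
opening: 0.0294
grip_force: 39.9
```

```bash
python3 - <<'E'
from station import ctrl, imaging
import cv2
d=imaging.get_image('scene')['color'];cv2.imwrite('pics/s1.png',cv2.resize(d[170:370,220:480],None,fx=3,fy=3,interpolation=cv2.INTER_CUBIC))
E
```

```text
(no output)
```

View pics/s1.png

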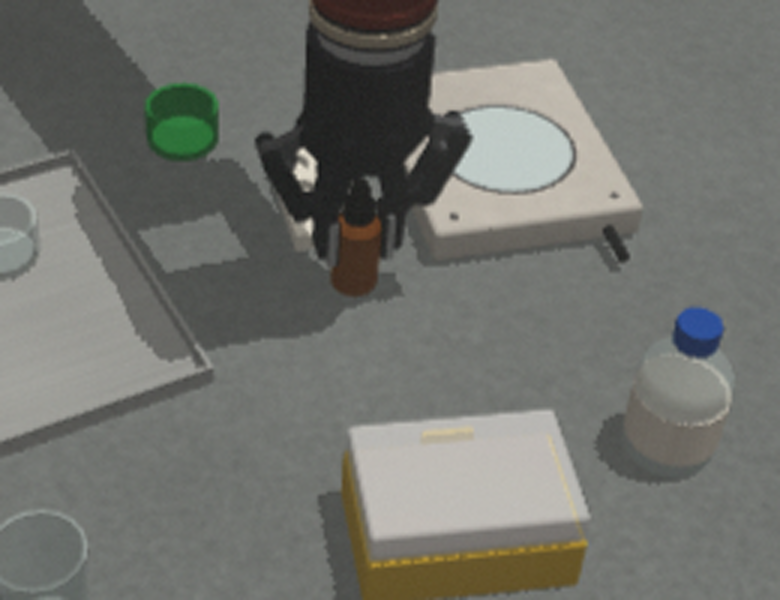

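The bottle is upright in the grip at (355,250), just above the bench behind the spot plate. I'll lower it.

Request:
play_rows([
  [0, [0, 0, 0.1], [0, 0, 0]],
  [0, [0, 0, 0.1], [0, 0, 0]],
  [0, [0, 0, 0], [0, 0, 0]],
  [0, [0, 0, 0], [0, 0, 0]],
])

```text
t: 12.28
tool_pos: [0.5509, 0.0581, 0.0244]
tool_rot: [0.234, 3.132, 0.0]
contact_force: [0.4, -0.2, 0.7]
opening: 0.0298
grip_force: 40.0
```

Request:
play_rows([
  [0.8, [0, 0, 0], [0, 0, 0]],
  [0.8, [0, 0, 0], [0, 0, 0]],
  [0.8, [0, 0, 0], [0, 0, 0]],
  [0.8, [0, 0, -0.4], [0, 0, 0]],
  [0.8, [0, 0, -0.6], [0, 0, 0]],
  [0.8, [0, 0, -1], [0, 0, 0]],
  [0.8, [0, 0, 0], [0, 0, 0]],
  [0.8, [0, 0, 0], [0, 0, 0]],
])

```text
t: 13.28
tool_pos: [0.551, 0.0581, 0.1253]
tool_rot: [0.234, 3.131, 0.0]
contact_force: [-0.8, -0.6, -0.1]
opening: 0.0684
grip_force: 0.0
```

```bash
python3 - <<'E'
from plan import plan
plan([(.5605,-.316,.10,45,1,.055,2),(.5605,-.316,.005,45,1,.035,2),(.5605,-.316,.005,45,0,.03,5),
(.5605,-.316,.12,45,0,.035,0),(.477,.205,.12,60,0,.045,2),(.477,.205,.05,60,0,.03,2),(.477,.205,.034,60,0,.01,2)])
E
```

```text
[[1,[-0.19,-1.05,0.07],[0,0,0.65]],[1,[-0.28,-1.03,0.07],[0,0,0.65]],[1,[-0.37,-1,0.07],[0,0,0.65]],[1,[-0.46,-0.97,0.07],[0,0,0.65]],[1,[-0.55,-0.92,0.08],[0,0,0.65]],[1,[-0.63,-0.87,0.07],[0,0,0.65]],[1,[-0.7,-0.8,0.08],[0.01,0.01,0.66]],[1,[0,0,0],[0,0,0]]]
[[1,[0,0,0],[0,0,0]],[1,[0,0,0.63],[0,0,0]],[1,[0,0,0.63],[0,0,0]],[1,[0,0,0.64],[0,0,0]],[1,[0,0,0],[0,0,0]],[1,[0,0,0],[0,0,0]],[0,[0,0,0],[0,0,0]],[0,[0,0,0],[0,0,0]]]
[[0,[0,0,0],[0,0,0]],[0,[0,0,0],[0,0,0]],[0,[0,0,0],[0,0,0]],[0,[0,0,-0.58],[0,0,0]],[0,[0,0,-0.57],[0,0,0]],[0,[0,0,-0.58],[0,0,0]],[0,[0,0,-0.57],[0,0,0]],[0,[0.71,0.52,0],[0,0,-0.16]]]
[[0,[0.7,0.53,0],[0,0,-0.16]],[0,[0.69,0.55,0],[0,0,-0.16]],[0,[0.68,0.56,0],[0,0,-0.16]],[0,[0.66,0.58,0],[0,0,-0.15]],[0,[0.65,0.59,0],[0,0,-0.16]],[0,[0.64,0.6,0],[0,0,-0.15]],[0,[0.63,0.62,0],[0,0,-0.16]],[0,[0.61,0.63,0],[0,0,-0.15]]]
[[0,[0.6,0.64,0],[0,0,-0.16]],[0,[0.58,0.66,0],[0,0,-0.15]],[0,[0.57,0.67,0],[0,0,-0.16]],[0,[0,0,0],[0,0,0]],[0,[0,0,0],[0,0,0]],[0,[0,0,0.47],[0,0,0]],[0,[0,0,0.46],[0,0,0]],[0,[0,0,0.47],[0,0,0]]]
[[0,[0,0,0],[0,0,0]],[0,[0,0,0],[0,0,0]],[0,[0,0,0.16],[0,0,0]],[0,[0,0,0.16],[0,0,0]],[0,[0,0,0],[0,0,0]],[0,[0,0,0],[0,0,0]]]
end [0.4769 0.205  0.0338]
```

Request:
play_rows([
  [1, [-0.19, -1, 0.07], [0, 0, 0.65]],
  [1, [-0.28, -1, 0.07], [0, 0, 0.65]],
  [1, [-0.37, -1, 0.07], [0, 0, 0.65]],
  [1, [-0.46, -0.97, 0.07], [0, 0, 0.65]],
  [1, [-0.55, -0.92, 0.08], [0, 0, 0.65]],
  [1, [-0.66, -0.9, 0.07], [0, 0, 0.65]],
  [1, [-0.73, -0.83, 0.08], [0, 0, 0.66]],
  [1, [0, 0, 0], [0, 0, 0]],
])

```text
t: 14.28
tool_pos: [0.5599, -0.319, 0.0967]
tool_rot: [-1.208, -2.897, -0.0]
contact_force: [0.3, 0.6, 0.5]
opening: 0.0852
grip_force: 0.0
```

Request:
play_rows([
  [1, [0, 0, 0.5], [0, 0, 0]],
  [1, [0, 0, 0.5], [0, 0, 0]],
  [1, [0, 0, 0], [0, 0, 0]],
  [1, [0, 0, 0], [0, 0, 0]],
])

```text
t: 14.78
tool_pos: [0.5616, -0.3155, 0.0491]
tool_rot: [-1.201, -2.903, -0.0]
contact_force: [-0.5, 0.4, 0.5]
opening: 0.0853
grip_force: 0.0
```

Good. I'll go down 44 mm and grip.

Request:
play_rows([
  [1, [0, 0, 0.4], [0, 0, 0]],
  [1, [0, 0, 0.35], [0, 0, 0]],
  [1, [0, 0, 0.12], [0, 0, 0]],
  [1, [0, 0, 0], [0, 0, 0]],
  [0, [0, 0, 0], [0, 0, 0]],
  [0, [0, 0, 0], [0, 0, 0]],
  [0, [0, 0, 0], [0, 0, 0]],
  [0, [0, 0, 0], [0, 0, 0]],
], force=30)

```text
t: 15.78
tool_pos: [0.5622, -0.3167, 0.0064]
tool_rot: [1.202, 2.9, -0.001]
contact_force: [0.5, -0.2, 5.1]
opening: 0.0579
grip_force: 32.5
```

Request:
play_rows([
  [0, [0, 0, 0], [0, 0, 0]],
  [0, [0, 0, -0.4], [0, 0, 0]],
  [0, [0, 0, -0.6], [0, 0, 0]],
  [0, [0, 0, -0.6], [0, 0, 0]],
  [0, [0, 0, -0.7], [0, 0, 0]],
  [0, [0, 0, 0], [0, 0, 0]],
])

```text
t: 16.52
tool_pos: [0.5634, -0.3175, 0.1251]
tool_rot: [1.2, 2.896, -0.003]
contact_force: [0.9, -0.5, -0.4]
opening: 0.0582
grip_force: 32.4
```

Request:
play_rows([
  [0, [0.71, 0.52, 0], [0, 0, -0.16]],
  [0, [0.7, 0.53, 0], [0, 0, -0.16]],
  [0, [0.69, 0.55, 0], [0, 0, -0.16]],
  [0, [0.68, 0.56, 0], [0, 0, -0.16]],
  [0, [0.66, 0.58, 0], [0, 0, -0.15]],
  [0, [0.65, 0.59, 0], [0, 0, -0.16]],
  [0, [0.64, 0.6, 0], [0, 0, -0.15]],
  [0, [0.63, 0.62, 0], [0, 0, -0.16]],
])

```text
t: 17.52
tool_pos: [0.5044, 0.0328, 0.1191]
tool_rot: [-0.942, -2.995, 0.001]
contact_force: [0.5, -0.1, -0.7]
opening: 0.0577
grip_force: 32.4
```

Request:
play_rows([
  [0, [0.61, 0.63, 0], [0, 0, -0.15]],
  [0, [0.6, 0.64, 0], [0, 0, -0.16]],
  [0, [0.58, 0.66, 0], [0, 0, -0.15]],
  [0, [0.57, 0.67, 0], [0, 0, -0.16]],
  [0, [0, 0, 0], [0, 0, 0]],
  [0, [0, 0, 0.5], [0, 0, 0]],
  [0, [0, 0, 0.5], [0, 0, 0]],
  [0, [0, 0, 0], [0, 0, 0]],
])

```text
t: 18.52
tool_pos: [0.4756, 0.2032, 0.0673]
tool_rot: [-0.813, -3.029, 0.006]
contact_force: [-0.5, 0.5, -0.7]
opening: 0.0579
grip_force: 32.4
```

Request:
play_rows([
  [0, [0, 0, 0], [0, 0, 0]],
])

```text
t: 18.65
tool_pos: [0.4783, 0.2042, 0.0708]
tool_rot: [0.814, 3.034, -0.0]
contact_force: [-0.0, -0.8, 0.5]
opening: 0.0579
grip_force: 32.4
```

```bash
python3 - <<'E'
from plan import plan
plan([(.477,.205,.05,60,0,.03,0),(.477,.205,.033,60,0,.01,2)])
E
```

```text
[[0,[0.03,0,0.42],[0,0,0]],[0,[0,0,0.17],[0,0,0]],[0,[0,0,0.17],[0,0,0]],[0,[0,0,0],[0,0,0]],[0,[0,0,0],[0,0,0]]]
end [0.4771 0.2049 0.0328]
```

Request:
play_rows([
  [0, [0.03, 0, 0.36], [0, 0, 0]],
  [0, [0, 0, 0.17], [0, 0, 0]],
  [0, [0, 0, 0.17], [0, 0, 0]],
  [0, [0, 0, 0.04], [0, 0, 0]],
  [0, [0, 0, 0], [0, 0, 0]],
  [0, [0, 0, 0], [0, 0, 0]],
])

```text
t: 19.4
tool_pos: [0.4768, 0.2055, 0.0335]
tool_rot: [0.812, 3.035, -0.0]
contact_force: [-0.8, -0.4, 2.1]
opening: 0.0581
grip_force: 32.6
```

Request:
play_rows([
  [0.85, [0, 0, 0], [0, 0, 0]],
  [0.85, [0, 0, 0], [0, 0, 0]],
  [0.85, [0, 0, 0], [0, 0, 0]],
  [0.85, [0, 0, -0.4], [0, 0, 0]],
  [0.85, [0, 0, -0.7], [0, 0, 0]],
  [0.85, [0, 0, -0.7], [0, 0, 0]],
  [1, [0, 0, 0], [0, 0, 0]],
  [1, [0, 0, 0], [0, 0, 0]],
])

```text
t: 20.4
tool_pos: [0.4762, 0.2054, 0.1225]
tool_rot: [-0.812, -3.034, 0.001]
contact_force: [0.3, -0.0, -0.4]
opening: 0.0854
grip_force: 0.0
```

```bash
python3 - <<'E'
from plan import plan
plan([(.4385,-.1537,.11,90,1,.05,2),(.4385,-.1537,.010,90,1,.035,2),(.4385,-.1537,.010,90,0,.03,5),
(.4385,-.1537,.13,90,0,.035,0),(.4965,.3355,.13,81.5,0,.045,2),(.4965,.3355,.03,81.5,0,.03,2),(.4965,.3355,.008,81.5,0,.01,2)])
E
```

```text
[[1,[-0.37,-0.82,0.03],[0,0,-0.47]],[1,[-0.31,-0.85,0.03],[0,0,-0.47]],[1,[-0.26,-0.87,0.03],[0,0,-0.47]],[1,[-0.2,-0.88,0.03],[0,0,-0.47]],[1,[-0.14,-0.89,0.03],[0,0,-0.47]],[1,[-0.08,-0.9,0.03],[0,0,-0.47]],[1,[-0.02,-0.9,0.04],[0,0,-0.46]],[1,[0.04,-0.9,0.03],[0,-0.01,-0.47]]]
[[1,[0,0,0],[0,0,0]],[1,[0,0,0],[0,0,0]],[1,[0,0,0.67],[0,0,0]],[1,[0,0,0.67],[0,0,0]],[1,[0,0,0.66],[0,0,0]],[1,[0,0,0],[0,0,0]],[1,[0,0,0],[0,0,0]],[0,[0,0,0],[0,0,0]]]
[[0,[0,0,0],[0,0,0]],[0,[0,0,0],[0,0,0]],[0,[0,0,0],[0,0,0]],[0,[0,0,0],[0,0,0]],[0,[0,0,-0.6],[0,0,0]],[0,[0,0,-0.6],[0,0,0]],[0,[0,0,-0.6],[0,0,0]],[0,[0,0,-0.6],[0,0,0]]]
[[0,[-0.11,0.89,0],[0,0,0.1]],[0,[-0.09,0.89,0],[0,0,0.1]],[0,[-0.08,0.89,0],[0,0,0.1]],[0,[-0.07,0.89,0],[0,0,0.1]],[0,[-0.06,0.89,0],[0,0,0.09]],[0,[-0.04,0.9,0],[0,0,0.1]],[0,[-0.03,0.9,0],[0,0,0.09]],[0,[-0.02,0.9,0],[0,0,0.1]]]
[[0,[-0.01,0.89,0],[0,0,0.09]],[0,[0,0.9,0],[0,0,0.1]],[0,[0.01,0.89,0],[0,0,0.09]],[0,[0,0,0],[0,0,0]],[0,[0,0,0],[0,0,0]],[0,[0,0,0.5],[0,0,0]],[0,[0,0,0.5],[0,0,0]],[0,[0,0,0.5],[0,0,0]]]
[[0,[0.01,0,0.5],[0,0,0]],[0,[0,0,0],[0,0,0]],[0,[0,0,0],[0,0,0]],[0,[0,0,0.15],[0,0,0]],[0,[0,0,0.15],[0,0,0]],[0,[0,0,0.14],[0,0,0]],[0,[0,0,0],[0,0,0]],[0,[0,0,0],[0,0,0]]]
end [0.4963 0.3355 0.008 ]
```

Request:
play_rows([
  [1, [-0.37, -0.82, 0.03], [0, 0, -0.47]],
  [1, [-0.31, -0.85, 0.03], [0, 0, -0.47]],
  [1, [-0.26, -0.87, 0.03], [0, 0, -0.47]],
  [1, [-0.2, -0.88, 0.03], [0, 0, -0.47]],
  [1, [-0.14, -0.89, 0.03], [0, 0, -0.47]],
  [1, [-0.08, -0.9, 0.03], [0, 0, -0.47]],
  [1, [-0.02, -0.9, 0.04], [0, 0, -0.46]],
  [1, [0.04, -0.9, 0.03], [0, 0, -0.47]],
])

```text
t: 21.4
tool_pos: [0.4373, -0.1543, 0.1087]
tool_rot: [0.004, -3.139, -0.003]
contact_force: [1.0, -0.4, 0.3]
opening: 0.0853
grip_force: 0.0
```

Request:
play_rows([
  [1, [0, 0, 0], [0, 0, 0]],
  [1, [0, 0, 0.5], [0, 0, 0]],
  [1, [0, 0, 0.5], [0, 0, 0]],
  [1, [0, 0, 0], [0, 0, 0]],
  [1, [0, 0, 0], [0, 0, 0]],
])

```text
t: 22.02
tool_pos: [0.439, -0.1529, 0.061]
tool_rot: [0.001, -3.141, -0.0]
contact_force: [-0.0, -0.4, 0.2]
opening: 0.0853
grip_force: 0.0
```

Request:
play_rows([
  [1, [0, 0, 0.5], [0, 0, 0]],
  [1, [0, 0, 0.4], [0, 0, 0]],
  [1, [0, 0, 0.12], [0, 0, 0]],
  [1, [0, 0, 0], [0, 0, 0]],
  [0, [0, 0, 0], [0, 0, 0]],
  [0, [0, 0, 0], [0, 0, 0]],
  [0, [0, 0, 0], [0, 0, 0]],
  [0, [0, 0, 0], [0, 0, 0]],
], force=40)

```text
t: 23.02
tool_pos: [0.4398, -0.1541, 0.0113]
tool_rot: [-0.0, 3.14, -0.002]
contact_force: [-1.0, 1.3, 5.7]
opening: 0.0533
grip_force: 42.2
```

Request:
play_rows([
  [0, [0, 0, 0], [0, 0, 0]],
  [0, [0, 0, -0.4], [0, 0, 0]],
  [0, [0, 0, -0.6], [0, 0, 0]],
  [0, [0, 0, -0.7], [0, 0, 0]],
  [0, [0, 0, -0.7], [0, 0, 0]],
  [0, [0, 0, 0], [0, 0, 0]],
])

```text
t: 23.78
tool_pos: [0.4409, -0.1546, 0.1332]
tool_rot: [-0.001, 3.135, -0.005]
contact_force: [-0.2, 0.1, -1.5]
opening: 0.0531
grip_force: 42.5
```

Request:
play_rows([
  [0, [-0.11, 0.89, 0], [0, 0, 0.1]],
  [0, [-0.09, 0.89, 0], [0, 0, 0.1]],
  [0, [-0.08, 0.89, 0], [0, 0, 0.1]],
  [0, [-0.07, 0.89, 0], [0, 0, 0.1]],
  [0, [-0.06, 0.89, 0], [0, 0, 0.09]],
  [0, [-0.04, 0.9, 0], [0, 0, 0.1]],
  [0, [-0.03, 0.9, 0], [0, 0, 0.09]],
  [0, [-0.02, 0.9, 0], [0, 0, 0.1]],
])

```text
t: 24.78
tool_pos: [0.4799, 0.2038, 0.1277]
tool_rot: [-0.171, -3.134, 0.001]
contact_force: [-0.0, -1.1, -1.2]
opening: 0.0537
grip_force: 42.6
```

Request:
play_rows([
  [0, [-0.01, 0.89, 0], [0, 0, 0.09]],
  [0, [0, 0.9, 0], [0, 0, 0.1]],
  [0, [0.01, 0.89, 0], [0, 0, 0.09]],
  [0, [0, 0, 0], [0, 0, 0]],
  [0, [0, 0, 0.5], [0, 0, 0]],
  [0, [0, 0, 0.5], [0, 0, 0]],
  [0, [0, 0, 0], [0, 0, 0]],
  [0, [0, 0, 0], [0, 0, 0]],
])

```text
t: 25.78
tool_pos: [0.4973, 0.3351, 0.0799]
tool_rot: [-0.233, -3.133, 0.0]
contact_force: [0.2, -0.1, -1.3]
opening: 0.053
grip_force: 42.7
```

Request:
play_rows([
  [0, [0, 0, 0.5], [0, 0, 0]],
  [0, [0, 0, 0.5], [0, 0, 0]],
  [0, [0, 0, 0.2], [0, 0, 0]],
  [0, [0, 0, 0.15], [0, 0, 0]],
  [0, [0, 0, 0.08], [0, 0, 0]],
  [0, [0, 0, 0.04], [0, 0, 0]],
  [0, [0, 0, 0], [0, 0, 0]],
  [0, [0, 0, 0], [0, 0, 0]],
])

```text
t: 26.78
tool_pos: [0.4979, 0.3359, 0.0083]
tool_rot: [0.232, 3.132, 0.0]
contact_force: [-3.2, -1.4, 6.2]
opening: 0.0531
grip_force: 43.3
```

Request:
play_rows([
  [0.8, [0, 0, 0], [0, 0, 0]],
  [0.8, [0, 0, 0], [0, 0, 0]],
  [0.8, [0, 0, 0], [0, 0, 0]],
  [0.8, [0, 0, -0.4], [0, 0, 0]],
  [0.8, [0, 0, -0.8], [0, 0, 0]],
  [0.8, [0, 0, -0.9], [0, 0, 0]],
  [0.5, [0, 0, 0], [0, 0, 0]],
  [0.5, [0, 0, 0], [0, 0, 0]],
])

```text
t: 27.78
tool_pos: [0.4972, 0.3356, 0.112]
tool_rot: [0.232, 3.132, 0.001]
contact_force: [-0.1, -0.3, 0.5]
opening: 0.0429
grip_force: 0.0
```

```bash
python3 - <<'E'
from plan import plan
plan([(.4505,-.3135,.12,90,.5,.05,2)])
E
```

```text
[[0.5,[-0.07,-0.93,-0.01],[0,0,-0.08]],[0.5,[-0.06,-0.93,-0.01],[0,0,-0.08]],[0.5,[-0.05,-0.93,-0.01],[0,0,-0.07]],[0.5,[-0.04,-0.93,-0.01],[0,0,-0.08]],[0.5,[-0.03,-0.93,-0.01],[0,0,-0.07]],[0.5,[-0.02,-0.93,-0.01],[0,0,-0.08]],[0.5,[-0.01,-0.93,-0.01],[0,0,-0.07]],[0.5,[0,-0.93,-0.01],[0,0,-0.08]]]
[[0.5,[0.01,-0.93,-0.01],[0,0,-0.07]],[0.5,[0.02,-0.93,-0.02],[0,0,-0.08]],[0.5,[0.03,-0.93,-0.01],[0,0,-0.07]],[0.5,[0.03,-0.93,-0.02],[0,0,-0.08]],[0.5,[0.05,-0.92,-0.01],[0,0,-0.07]],[0.5,[0.05,-0.92,-0.02],[0,0.01,-0.08]],[0.5,[0,0,0],[0,0,0]],[0.5,[0,0,0],[0,0,0]]]
end [ 0.4506 -0.3133  0.1202]
```

Request:
play_rows([
  [0.5, [-0.07, -0.93, -0.01], [0, 0, -0.08]],
  [0.5, [-0.06, -0.93, -0.01], [0, 0, -0.08]],
  [0.5, [-0.05, -0.93, -0.01], [0, 0, -0.07]],
  [0.5, [-0.04, -0.93, -0.01], [0, 0, -0.08]],
  [0.5, [-0.03, -0.93, -0.01], [0, 0, -0.07]],
  [0.5, [-0.02, -0.93, -0.01], [0, 0, -0.08]],
  [0.5, [-0.01, -0.93, -0.01], [0, 0, -0.07]],
  [0.5, [0, -0.93, -0.01], [0, 0, -0.08]],
])

```text
t: 28.78
tool_pos: [0.4687, -0.037, 0.1137]
tool_rot: [-0.097, -3.137, -0.001]
contact_force: [0.4, -0.4, 0.1]
opening: 0.0429
grip_force: 0.0
```

Request:
play_rows([
  [0.5, [0.01, -0.93, -0.01], [0, 0, -0.07]],
  [0.5, [0.02, -0.93, -0.02], [0, 0, -0.08]],
  [0.5, [0.03, -0.93, -0.01], [0, 0, -0.07]],
  [0.5, [0.03, -0.93, -0.02], [0, 0, -0.08]],
  [0.5, [0.05, -0.92, -0.01], [0, 0, -0.07]],
  [0.5, [0.05, -0.92, -0.02], [0, 0, -0.08]],
  [0.5, [0, 0, 0], [0, 0, 0]],
  [0.5, [0, 0, 0], [0, 0, 0]],
])

```text
t: 29.78
tool_pos: [0.4497, -0.3123, 0.1182]
tool_rot: [-0.0, -3.139, -0.004]
contact_force: [-0.9, 0.1, -0.3]
opening: 0.0428
grip_force: 0.0
```

Request:
play_rows([
  [0.5, [0, 0, 0.5], [0, 0, 0]],
  [0.5, [0, 0, 0.5], [0, 0, 0]],
  [0.5, [0, 0, 0], [0, 0, 0]],
  [0.5, [0, 0, 0], [0, 0, 0]],
])

```text
t: 30.28
tool_pos: [0.4509, -0.3127, 0.0704]
tool_rot: [-0.002, 3.141, -0.0]
contact_force: [0.1, -0.5, 1.7]
opening: 0.043
grip_force: 0.0
```

```bash
python3 - <<'E'
from h import *; import cv2
from station import imaging
d=imaging.get_image('top')['color'];cv2.imwrite('pics/t2.png',d)
x,y,w,h,k=115,180,200,140,4
im=cv2.resize(d[y:y+h,x:x+w],None,fx=k,fy=k,interpolation=cv2.INTER_CUBIC)
X=np.array([.989,-.148]);Y=np.array([.148,.989]);o=np.array([.477,.205])
for P in [circ(.4972,.3356,.0,.054),circ(.4972,.3356,.034,.054),circ(*o,.046,.060),circ(.5505,.0583,.05,.031),
  np.array([[*(np.array([.4565,.0723])+u*X+v*Y),.014] for u,v in((.0475,.029),(.0475,-.029),(-.0475,-.029),(-.0475,.029),(.0475,.029))])]:
    cv2.polylines(im,[((proj('top',P)-[x,y]+.5)*k-.5).round().astype(int)],False,(0,0,255),1)
cv2.imwrite('pics/ov2.png',im)
E
```

```text
(no output)
```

View pics/ov2.png

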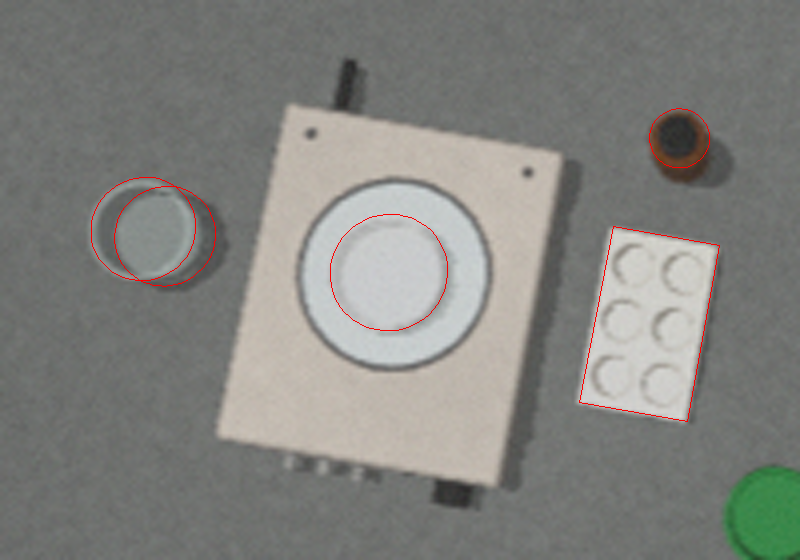

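Everything placed so far matches its target outline: dish (150,233), Petri dish (389,272), bottle (679,138) and spot plate (650,324). Now the lid.

Request:
play_rows([
  [0.5, [0, 0, 0.5], [0, 0, 0]],
  [0.5, [0, -0.01, 0.4], [0, 0, 0]],
  [0.5, [0, 0, 0.18], [0, 0, 0]],
  [0.5, [0, 0, 0], [0, 0, 0]],
  [0, [0, 0, 0], [0, 0, 0]],
  [0, [0, 0, 0], [0, 0, 0]],
  [0, [0, 0, 0], [0, 0, 0]],
  [0, [0, 0, 0], [0, 0, 0]],
], force=30)

```text
t: 31.32
tool_pos: [0.4512, -0.3144, 0.0168]
tool_rot: [-0.0, 3.14, -0.002]
contact_force: [0.9, -1.1, 4.7]
opening: 0.0161
grip_force: 29.5
```

Request:
play_rows([
  [0, [0, 0, 0], [0, 0, 0]],
  [0, [0, 0, 0], [0, 0, 0]],
  [0, [0, 0, -0.3], [0, 0, 0]],
  [0, [0, 0, -0.5], [0, 0, 0]],
  [0, [0, 0, -0.7], [0, 0, 0]],
  [0, [0, 0, -0.7], [0, 0, 0]],
  [0, [0, 0, 0], [0, 0, 0]],
  [0, [0, 0, 0], [0, 0, 0]],
])

```text
t: 32.33
tool_pos: [0.4499, -0.3133, 0.1249]
tool_rot: [0.001, -3.14, -0.002]
contact_force: [-0.7, -0.1, -0.3]
opening: 0.0162
grip_force: 29.5
```

```bash
python3 - <<'E'
from station import imaging
import cv2
from plan import plan
d=imaging.get_image('scene')['color'];cv2.imwrite('pics/s3.png',cv2.resize(d[150:350,60:320],None,fx=3,fy=3,interpolation=cv2.INTER_CUBIC))
plan([(.4972,.3356,.12,81.5,0,.045,3),(.4972,.3356,.06,81.5,0,.02,2)])
E
```

```text
[[0,[-0.06,0.86,0.01],[0,0,0.07]],[0,[-0.06,0.87,0.01],[0,0,0.07]],[0,[-0.05,0.87,0.01],[0,0,0.07]],[0,[-0.04,0.87,0.01],[0,0,0.07]],[0,[-0.03,0.87,0.01],[0,0,0.07]],[0,[-0.02,0.87,0.01],[0,0,0.07]],[0,[-0.01,0.87,0.01],[0,0,0.07]],[0,[0,0.86,0],[0,0,0.07]]]
[[0,[0,0.87,0.01],[0,0,0.07]],[0,[0.01,0.86,0],[0,0,0.07]],[0,[0.02,0.87,0.01],[0,0,0.07]],[0,[0.03,0.86,0],[0,0,0.07]],[0,[0.04,0.87,0.01],[0,-0.01,0.07]],[0,[0.05,0.86,0],[0.01,0,0.08]],[0,[0.05,0.86,0],[0,-0.01,0.07]],[0,[0,0,0],[0,0,0]]]
[[0,[0,0,0],[0,0,0]],[0,[0,0,0],[0,0,0]],[0,[0,0,0.3],[0,0,0]],[0,[0,0,0.3],[0,0,0]],[0,[0,0,0.3],[0,0,0]],[0,[0,0,0.3],[0,0,0]],[0,[0,0,0],[0,0,0]],[0,[0,0,0],[0,0,0]]]
end [0.4973 0.3354 0.0602]
```

View pics/s3.png

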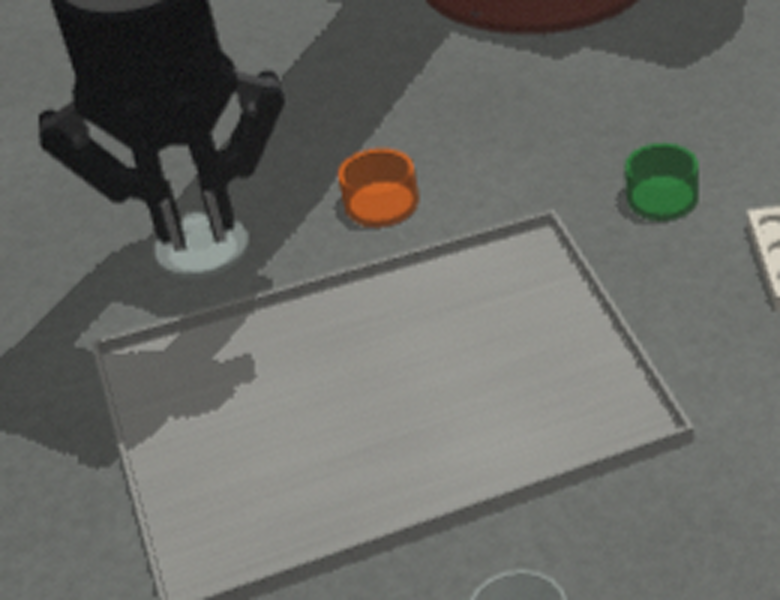

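The lid hangs level in the grip at (200,243). I'll carry it over the dish.

Request:
play_rows([
  [0, [-0.06, 0.86, 0], [0, 0, 0.07]],
  [0, [-0.06, 0.87, 0], [0, 0, 0.07]],
  [0, [-0.05, 0.87, 0], [0, 0, 0.07]],
  [0, [-0.04, 0.87, 0], [0, 0, 0.07]],
  [0, [-0.03, 0.87, 0], [0, 0, 0.07]],
  [0, [-0.02, 0.87, 0], [0, 0, 0.07]],
  [0, [-0.01, 0.87, 0], [0, 0, 0.07]],
  [0, [0, 0.86, 0], [0, 0, 0.07]],
])

```text
t: 33.38
tool_pos: [0.4744, 0.0341, 0.1238]
tool_rot: [-0.123, -3.136, -0.0]
contact_force: [0.2, -0.1, 0.5]
opening: 0.0161
grip_force: 29.5
```

Request:
play_rows([
  [0, [0, 0.87, 0], [0, 0, 0.07]],
  [0, [0.01, 0.86, 0], [0, 0, 0.07]],
  [0, [0.02, 0.87, 0], [0, 0, 0.07]],
  [0, [0.03, 0.86, 0], [0, 0, 0.07]],
  [0, [0.04, 0.87, 0], [0, 0, 0.07]],
  [0, [0.05, 0.86, 0], [0, 0, 0.08]],
  [0, [0.05, 0.86, 0], [0, 0, 0.07]],
  [0, [0, 0, 0], [0, 0, 0]],
])

```text
t: 34.38
tool_pos: [0.4969, 0.3361, 0.1236]
tool_rot: [-0.226, -3.13, 0.002]
contact_force: [-0.4, -0.8, -0.3]
opening: 0.0163
grip_force: 29.6
```

Request:
play_rows([
  [0, [0, 0, 0.4], [0, 0, 0]],
  [0, [0, 0, 0.4], [0, 0, 0]],
  [0, [0, 0, 0.3], [0, 0, 0]],
  [0, [0, 0, 0], [0, 0, 0]],
  [0, [0, 0, 0], [0, 0, 0]],
  [0, [0, 0, 0], [0, 0, 0]],
])

```text
t: 35.12
tool_pos: [0.499, 0.3348, 0.0719]
tool_rot: [0.232, 3.131, 0.002]
contact_force: [0.2, 0.0, 0.2]
opening: 0.0159
grip_force: 29.6
```

Request:
play_rows([
  [0, [0.02, 0.01, 0.2], [0, 0, 0]],
  [0, [0, 0, 0.15], [0, 0, 0]],
  [0, [0, 0, 0.1], [0, 0, 0]],
  [0, [0, 0, 0.08], [0, 0, 0]],
  [0, [0, 0, 0.04], [0, 0, 0]],
  [0, [0, 0, 0], [0, 0, 0]],
  [0, [0, 0, 0], [0, 0, 0]],
])

```text
t: 36.0
tool_pos: [0.4976, 0.3353, 0.0428]
tool_rot: [0.232, 3.132, 0.001]
contact_force: [-0.4, -1.0, 3.1]
opening: 0.0161
grip_force: 29.8
```

Contact came at the expected height. I'll release, rise and check.

Request:
play_rows([
  [0.4, [0, 0, 0], [0, 0, 0]],
  [0.4, [0, 0, 0], [0, 0, 0]],
  [0.4, [0, 0, 0], [0, 0, 0]],
  [0.4, [0, 0, -0.3], [0, 0, 0]],
  [0.4, [0, 0, -0.9], [0, 0, 0]],
  [0.4, [0, 0, -0.9], [0, 0, 0]],
  [0.4, [0.7, 0, -0.3], [0, 0, 0]],
  [0.4, [0.7, 0, 0], [0, 0, 0]],
])

```text
t: 37.0
tool_pos: [0.429, 0.3464, 0.1663]
tool_rot: [0.233, 3.128, 0.006]
contact_force: [-0.3, 0.3, -0.5]
opening: 0.0341
grip_force: 0.0
```

Request:
play_rows([
  [0.4, [0.5, 0.7, 0], [0, 0, 0]],
  [0.4, [0.2, 0.9, 0], [0, 0, 0]],
  [0.4, [0, 0.9, 0], [0, 0, 0]],
  [0.4, [0, 0.9, 0], [0, 0, 0]],
  [0.4, [0, 0, 0], [0, 0, 0]],
  [0.4, [0, 0, 0], [0, 0, 0]],
])

```text
t: 37.75
tool_pos: [0.4184, 0.5185, 0.1628]
tool_rot: [0.231, 3.133, -0.0]
contact_force: [0.6, 0.3, 0.8]
opening: 0.0339
grip_force: 0.0
```

```bash
python3 - <<'E'
from h import *; import cv2
from station import imaging
X=np.array([.989,-.148]);Y=np.array([.148,.989]);o=np.array([.477,.205])
S=[circ(.4972,.3356,.039,.054),circ(.4972,.3356,.058,.018),circ(.4972,.3356,0,.054)]
out=[]
for n,(x,y,w,h,k) in dict(top=(115,190,100,100,4),scene=(310,140,170,170,3.5)).items():
    d=imaging.get_image(n)['color']
    im=cv2.resize(d[y:y+h,x:x+w],None,fx=400/w,fy=400/w,interpolation=cv2.INTER_CUBIC);k=400/w;raw=im.copy()
    for P in S: cv2.polylines(im,[((proj(n,P)-[x,y]+.5)*k-.5).round().astype(int)],False,(0,0,255),1)
    out.append(im)
cv2.imwrite('pics/fin.png',np.hstack(out))
E
```

```text
(no output)
```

View pics/fin.png

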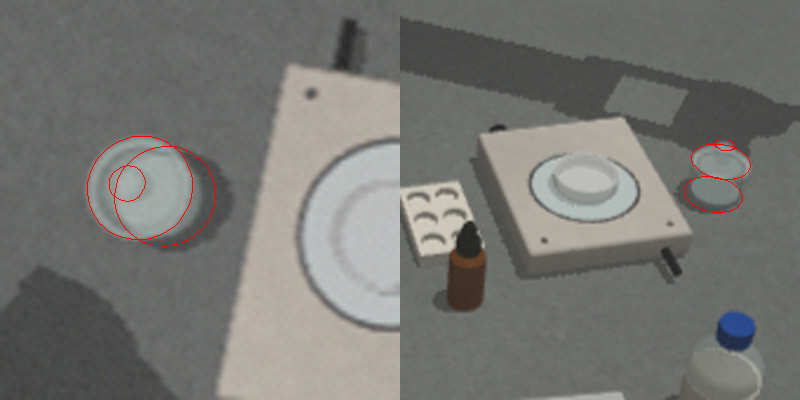

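The lid's rim and knob match the seated outline in both views, at (127,184) in the top view and (722,158) in the scene view. I'm handing in.

```bash
python3 -c "
from station import ctrl
print(ctrl.finish_job())"
```

```text
the job is handed in; nothing more can be done
None
```

The sorting station is set out as asked and handed in at about 38 s; overlays on the camera images showed all five things at their targets, lid seated, though the hand-in gave back no verdict.

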